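Stack the seed tins and cap them with the slate

TASK

Stack the loose seed tins squarely and centred on the large one, middle size first and the smallest on top, leaving the large tin where it stands. The slate lies too flat on the sloping board to be gripped there: slide it along until it sticks out well past the open end, pinch it there by its long edges, and lay it flat, centred and lengthwise on the smallest tin as the cap of the column. Do not drop the slate onto the bench, and leave the mister, the rake and the pot carrier alone.

Things in the scene. Friction and masses are not known exactly. Their poses are not given: they have to be found in the camera images.
- board: Sloping wooden board on a stand, fixed to the bench, facing the robot like a low lectern. Origin on the bench under its middle; x level, away from its low front; y level, along the board; z up. Its face (260 mm along y, 100 mm up the slope) rises 30 degrees towards +x from a lip 8 mm thick, 9 mm proud; face meets lip at x = -43, z = 55 mm. The stand lies within y = -110 to 110 mm.
- open_edge (a point): Point on the sloping face at the open -y end of the board (y = -130 mm), 30 mm up the slope from the lip, in line with the slate's long centre line; board's axes. The board is 12 mm thick here and the air below and beyond is free. The other end (+y) is closed by a batten 18 mm proud, inner face at board y = 120 mm.
- slate: Dark grey slate strip 160 x 60 x 5 mm, about 0.13 kg, lying on the sloping face with a long edge at the lip, wholly on the board, at least 35 mm of free board between its +y end and the batten. It stays where left or settles on the lip. Origin: centre of its underside; x across its width (at first up the slope), y along its length (at first the board's y), z out of its face.
- tin_large: Largest closed steel tin, 150 (x) x 64 (y) x 50 (z) mm, about 0.45 kg, loose, standing on the bench; the foot of the column. Origin: centre of its underside; x along its length, z up.
- tin_mid: Middle closed steel tin, 125 (x) x 54 (y) x 45 (z) mm, about 0.25 kg, loose, flat lid. Origin: centre of its underside; x along its length, z up.
- tin_small: Smallest closed steel tin, 100 (x) x 44 (y) x 40 (z) mm, about 0.16 kg, loose, flat lid. Origin: centre of its underside; x along its length, z up.
- mister: Bystander: upright pump mister, 66 mm across, 166 mm high, stands between the robot and the tins. Origin: centre of its underside.
- carrier: Bystander: green pot carrier 110 (x) x 310 (y) mm with three terracotta pots in it, 88 mm high. Origin: centre of its underside.
- rake: Bystander: steel hand rake with wooden handle lying flat, 215 mm long (along its x), about 65 mm wide at the tines and 26 mm high. Origin: on the bench below its middle.
Not all that is in view belongs to the job. Leave any purple, red or white look-alike of the slate alone.

How it is judged:
By the outcome, as a careful person would: the job done as asked, in the order asked, and still so for the second after the job is handed in, with the robot touching nothing.
It also fails if it takes over 72 s, if anything falls off the work surface, if the arm or the gripper's body presses on something with over 40 N, if the wrist force passes 120 N, or if a joint passes its speed limit or range.

ROBOT

A 6-joint arm with a two-finger parallel gripper is mounted at the origin on the work surface. World frame = base frame: x ahead of the robot, y to its left, z up, the work surface at z = 0. Lengths are in m, angles in degrees, forces in N, time in s.
With the tool pointing down it reaches from about 0.4 to 0.825 m from the base axis. Payload 7 kg.
Tool frame: the origin (TCP) lies between the finger pads; the fingertips stand 11 mm ahead of it and the grasp point (between the pads) lies 8 mm behind it; z points along the fingers, y is the direction in which the jaws open and shut (so a half turn about z gives the same grasp; the last joint's range is limited). The gripper opens to 88 mm and grips with 3 to 60 N. Pads are 19 mm wide; open, the fingers measure 130 mm over their backs; the gripper's body (78 mm by 193 mm) begins 47 mm behind the grasp point.
Start: joints at [-52.936, 20.546, 0.682, 0, -70.136, -16.507], TCP at [0.237, -0.632, 0.238] pointing down, gripper open.
Joint ranges: [-176.03, 176.03], [-82.01, 121.73], [-58.28, 71.71], [-173.87, 95.51], [-174.79, -0.11], [-173.66, 173.66]. Speed limits (degrees/s): [136.94, 136.94, 172.46, 180, 180, 180].

INTERFACE

Orientations are given as [roll, pitch, yaw] about the fixed x, y, z axes, in that order (R = Rz(yaw) Ry(pitch) Rx(roll)).
In Python, from plant import r gives the robot as it stands.
- The arm moves only by the shell command python3 -m inch 'ROWS' [OPENING] [FORCE]. ROWS is JSON, a list of rows, each an object of numbers: "x", "y", "z": the shift along the tool's x, y, z as a fraction of full scale; "yaw": the turn about the tool's z as a fraction of full scale. In form: [{"x": .., "y": .., "z": .., "yaw": ..}, ...]. A call has 1 to 5 rows; each row shifts and turns the pose as measured when the row begins, along the tool's axes as they then stand; what a row does not reach is not made up. Full scale, the value 1, is 0.025 m for a shift and 4 degrees for a turn. A row lasts 1/12 s, in which the tool goes at most 41.7 mm and 7.16 degrees, less where a joint would pass 70% of its speed; a pose out of reach is approached as far as the arm can. A call with a number of a shift or a turn outside -1 to 1 is refused whole. A call with a gripper value outside its range is refused whole. OPENING is the opening, from -1 (shut) to 1 (fully open), set as the call begins (- or left out, the last holds). The fingers move at their own pace and stop on an object; FORCE is the grip in N (left out, the last holds). Time passes only in rows, so rows that do not move let the fingers close. It gives the time, the measured TCP pose, the force and the opening at its end, in the units of the state.
- r.get_state(): the state, without advancing time (a new reading comes with each control period).
- r.capture(name): name is "scene" or "top" or "wrist"; returns (picture, depth): 420x560x3 uint8, red, green, blue; 420x560 float32, m along the optical axis (not along the pixel's ray), 0 where there is no reading.
- r.camera_info(name): a dict with "mtx" (3x3 intrinsics, pixels), "pose" (4x4, takes a point from camera to world coordinates). Camera axes: x right, y down, z forward; pixel columns grow to the right and rows downward; lengths in m; the calibration is good to about 2 mm. A picture is of the moment at which its call begins: read the wrist's pose just before it. camera_info takes no time and is no camera call; for the wrist camera it gives the pose at the moment of the call.
- r.close_job(): hands the job in, once; it reports no verdict.
The state is a dict: "time_s": time; "joints": joint angles; "qd": joint speeds; "joint_torque": joint torques, N m; "tcp_pos": TCP position; "eef_rot": TCP orientation; "contact_force": force on the tool from outside, world axes, zero at the start; "moment": the same for the moment, N m; "gripper_width": finger opening in m.
Only numpy, scipy, OpenCV 4.12 (cv2) and the standard library are available. Lean on these libraries where they do the work, as an engineer would, in place of code of your own. Each camera call takes 0.05 s, during which the arm holds its last target. There are 200 camera calls.

## Working session

There is one attempt and no reset: what is moved stays moved. The work goes in short steps, Python scripts to look and compute and a shell command to move; the robot and the scene stay as the last step left them, time stands still between calls to the robot, and variables do not carry over. Pictures are saved under pics/ and viewed, about 8 in all and at most 12, crops included, and the job is handed in when it is done.

```bash
ls; mkdir -p pics; python3 - <<'E'
from plant import r
import cv2,numpy as np
print(r.get_state())
for n in("scene","top"):
    p,d=r.capture(n);cv2.imwrite(f"pics/{n}0.png",p[:,:,::-1]);np.savez(f"{n}0.npz",p=p,d=d,**r.camera_info(n));print(n,r.camera_info(n))
E
```

```text
pics
{'time_s': 0.0, 'joints': array([-5.29346568e+01,  2.05916677e+01,  6.33740846e-01, -2.13145756e-02,
       -7.01349511e+01, -1.65065886e+01]), 'qd': array([ 0.0935672 ,  0.02378472, -0.02870087,  0.01062395, -0.03748116,
       -0.16213143]), 'joint_torque': array([ 1.86380654e-03, -5.82712054e+01,  2.93066454e+01,  6.99733034e+00,
        7.14212714e-03, -2.26420320e-04]), 'tcp_pos': array([ 0.23685325, -0.63157829,  0.23661603]), 'eef_rot': array([ 1.79905256e+02, -7.18051601e-03, -1.59448498e+02]), 'contact_force': array([ 0.75227374,  0.21665033, -0.23514791]), 'moment': array([ 0.0404956 , -0.02827512, -0.01816419]), 'gripper_width': 0.08777461430951271}
scene {'mtx': array([[379.11835581,   0.        , 272.13513162],
       [  0.        , 379.11835581, 213.68749761],
       [  0.        ,   0.        ,   1.        ]]), 'pose': array([[ 0.23321772,  0.5604238 , -0.79469155,  1.49684097],
       [ 0.97219718, -0.15204676,  0.17808543, -0.11823034],
       [-0.02102696, -0.81412956, -0.58030244,  0.75534374],
       [ 0.        ,  0.        ,  0.        ,  1.        ]])}
top {'mtx': array([[391.39025428,   0.        , 277.58191695],
       [  0.        , 391.39025428, 206.34244482],
       [  0.        ,   0.        ,   1.        ]]), 'pose': array([[ 0.00567594, -0.98556551,  0.1691993 ,  0.38095633],
       [-0.99996243, -0.00670262, -0.00549731,  0.09471103],
       [ 0.00655204, -0.16916174, -0.98556653,  1.13208804],
       [ 0.        ,  0.        ,  0.        ,  1.        ]])}
```

View pics/scene0.png

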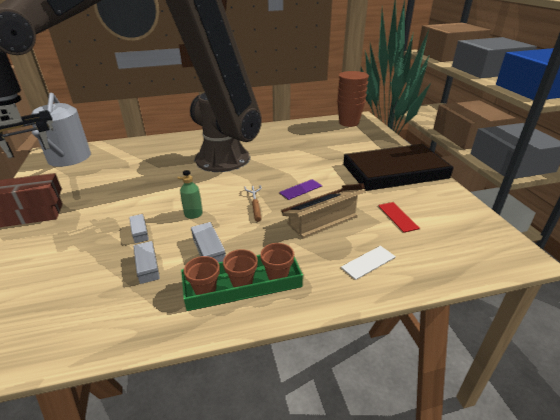

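View pics/top0.png

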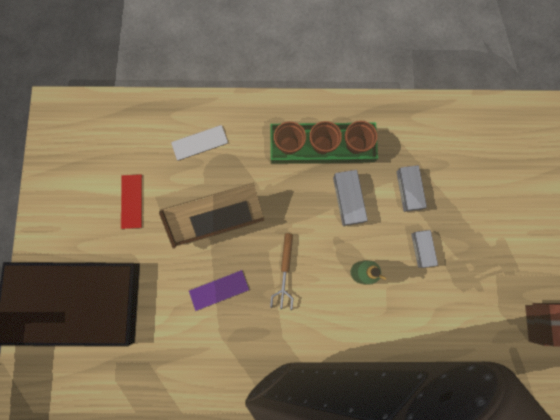

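The scene shows the arm, the tins left of the carrier, and the board with the slate. In the top view, slate candidates are: dark strip on the board at (222,219), which fits; purple (220,290), red (132,202) and white (200,142) are look-alikes lying on the bench. Tins: large (351,197), mid (412,188), small (426,249). Mister (366,272), rake (285,270). The batten is at (172,228) and the open end at (262,205).

```bash
cat > h.py <<'E'
import numpy as np,cv2
def cloud(d,K,P):
    v,u=np.mgrid[:d.shape[0],:d.shape[1]]
    c=np.stack([(u-K[0,2])/K[0,0]*d,(v-K[1,2])/K[1,1]*d,d],-1)
    w=c@P[:3,:3].T+P[:3,3]; w[d<=0]=np.nan; return w
def rect(pts,lab=''):
    (c,s,a)=cv2.minAreaRect((pts[:,:2]*1000).astype(np.float32))
    if s[0]<s[1]: s=s[::-1];a+=90
    a=(a+90)%180-90
    print(lab,'c',np.round(c,1),'size',np.round(s,1),'long-axis deg',round(a,1),'z',np.round(np.median(pts[:,2])*1000,1),len(pts)); return c,a
E
python3 - <<'E'
from h import *
z=np.load('top0.npz');p=z['p'];w=cloud(z['d'],z['mtx'],z['pose'])
def seg(u,v,h,lab,tol=.008,r=45):
    m=np.abs(w[...,2]-h)<tol
    n,l=cv2.connectedComponents(m.astype(np.uint8),connectivity=4)
    k=l[v,u]; return rect(w[l==k],lab)
for a in [(351,197,.05,'large'),(412,188,.045,'mid'),(426,249,.04,'small')]: seg(*a)
print('bench z',w[320,240],w[120,100])
for n,u,v in[('mister',366,272),('mistop',374,272),('rake',285,270)]: print(n,w[v,u])
# slope plane
m=np.zeros(p.shape[:2],bool);m[195:240,165:262]=1
g=cv2.cvtColor(p,cv2.COLOR_RGB2GRAY)
n,l=cv2.connectedComponents(((g<75)&m&(w[...,2]>.04)).astype(np.uint8))
k=l[219,222];S=w[l==k];print(len(S),p[219,222]);rect(S,'slate horiz')
c=S.mean(0);U,s,V=np.linalg.svd(S-c);N=V[2]*np.sign(V[2,2]);print('normal',N,'tilt',np.degrees(np.arccos(N[2])),'res',s[2]/len(S)**.5)
az=np.arctan2(-N[1],-N[0]);print('board x az',np.degrees(az),'c',c)
for nm in 'board',:
    R=np.array([[np.cos(az),np.sin(az)],[-np.sin(az),np.cos(az)]])
    B=w[185:245,155:268].reshape(-1,3);q=(B[:,:2]-c[:2])@R.T
    ok=(B[:,2]>.04)
    print('board extent y',np.percentile(q[ok,1],[0,.5,99.5,100]),'x',np.percentile(q[ok,0],[0,.5,99.5,100]),'z',B[ok,2].max())
    qs=(S[:,:2]-c[:2])@R.T;print('slate ext',qs.min(0),qs.max(0))
E
```

```text
large c [ 596.9 -117.1] size [150.1  66.5] long-axis deg 10.0 z 50.5 1194
mid c [ 626.3 -296.6] size [124.8  54.2] long-axis deg 7.1 z 45.5 829
small c [ 452.7 -325.3] size [100.9  46.4] long-axis deg 7.5 z 40.6 595
bench z [ 0.25213698  0.19177807 -0.00250066] [0.83738173 0.62914879 0.00158882]
mister [ 0.38603185 -0.13452309  0.13393578]
mistop [ 0.38597744 -0.14656288  0.16652543]
rake [0.39078551 0.06684863 0.02701811]
1445 [59 53 46]
slate horiz c [523.8 240.4] size [207.7  61.8] long-axis deg -73.1 z 72.4 1445
normal [-0.44935922 -0.13583524  0.8829638 ] tilt 27.99802169615123 res 0.0022447863472408822
board x az 16.819359193054876 c [0.52361129 0.23887462 0.07302206]
board extent y [-0.10830027 -0.10691698  0.14990128  0.15159199] x [-0.03071572 -0.02960645  0.07173825  0.07396546] z 0.12166128518718433
slate ext [-0.03034961 -0.10242359] [0.03147462 0.10527975]
```

```bash
python3 - <<'E'
import cv2
a=cv2.imread('pics/top0.png')[180:300,150:450]
cv2.imwrite('pics/c1.png',cv2.resize(a,(750,300),interpolation=cv2.INTER_CUBIC))
E
```

```text
(no output)
```

View pics/c1.png

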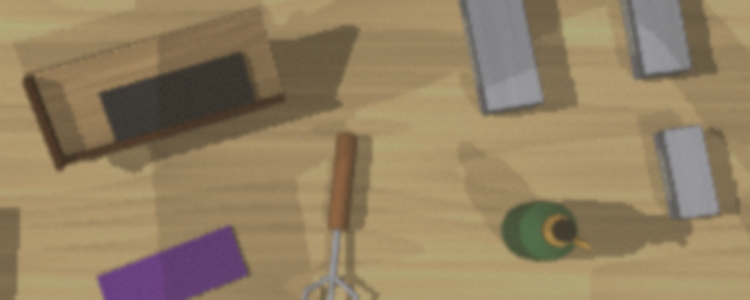

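The crop confirms the choice: a dark grey strip lying on the sloping board with free board to its left, while the purple strip lies on the bench. Next I write a helper that only works out distances, then set out for the mid tin.

```bash
cat > go.py <<'E'
# usage: go.py X Y Z YAW (mm,deg) -> units in tool axes still to go (x,y in axes after the turn)
import sys,numpy as np
from plant import r
def need(X,Y,Z,yaw):
    s=r.get_state();p=s['tcp_pos']*1000;y0=s['eef_rot'][2]
    dy=(yaw-y0+180)%360-180;a=np.radians(yaw);d=np.array([X,Y,Z])-p
    tx=np.array([np.cos(a),np.sin(a)]);ty=np.array([np.sin(a),-np.cos(a)])
    print('t %.2f at'%s['time_s'],p.round(1),s['eef_rot'].round(1),'j6 %.0f'%s['joints'][5],'units x %.2f y %.2f z %.2f yaw %.2f'%(d[:2]@tx/25,d[:2]@ty/25,-d[2]/25,-dy/4),'F',s['contact_force'].round(1),'w %.1f'%(s['gripper_width']*1000))
if __name__=='__main__': need(*map(float,sys.argv[1:5]))
E
python3 go.py 626 -296 200 -173
python3 -m inch '[{"yaw":1},{"yaw":1},{"yaw":1},{"yaw":0.4},{}]' 1
python3 go.py 626 -296 200 -173
```

```text
t 0.10 at [ 236.9 -631.6  236.7] [ 179.9   -0.  -159.4] j6 -17 units x -17.09 y 11.43 z 1.47 yaw 3.39 F [-0.4 -0.3  0. ] w 87.5
t 0.10 at [ 236.9 -631.6  236.7] [ 179.9   -0.  -159.4] j6 -17 units x -17.09 y 11.43 z 1.47 yaw 3.39 F [-0.4 -0.3  0. ] w 87.5validation failed for argument at $[0]...
```

```bash

python3 -m inch '[{"x":0,"y":0,"z":0,"yaw":1},{"x":-1,"y":0.67,"z":0,"yaw":1},{"x":-1,"y":0.67,"z":0,"yaw":1},{"x":-1,"y":0.67,"z":0,"yaw":0.4},{"x":-1,"y":0.67,"z":0,"yaw":0}]' 1
python3 go.py 626 -296 200 -173
```

```text
time_s: 0.52
tcp_pos: [0.3194, -0.5467, 0.2328]
eef_rot: [179.6, -0.3, -174.2]
contact_force: [1.1, -0.4, 0.7]
gripper_width: 0.0876
t 0.52 at [ 319.4 -546.7  232.8] [ 179.6   -0.3 -174.2] j6 -42 units x -13.39 y 8.46 z 1.31 yaw -0.30 F [ 1.1 -0.4  0.7] w 87.6
```

```bash

python3 -m inch '[{"x":-1,"y":0.63,"z":0.1,"yaw":0},{"x":-1,"y":0.63,"z":0.1,"yaw":0},{"x":-1,"y":0.63,"z":0.1,"yaw":0},{"x":-1,"y":0.63,"z":0.1,"yaw":0},{"x":-1,"y":0.63,"z":0.1,"yaw":0}]' >/dev/null
python3 -m inch '[{"x":-1,"y":0.63,"z":0.1,"yaw":0},{"x":-1,"y":0.63,"z":0.1,"yaw":0},{"x":-1,"y":0.63,"z":0.1,"yaw":0},{"x":-1,"y":0.63,"z":0.1,"yaw":0},{"x":-1,"y":0.63,"z":0.1,"yaw":0}]'
python3 go.py 626 -296 200 -173
```

```text
time_s: 1.35
tcp_pos: [0.5605, -0.3526, 0.2039]
eef_rot: [179.4, -0.5, -174.3]
contact_force: [1.6, -0.7, -0.1]
gripper_width: 0.0876
t 1.35 at [ 560.5 -352.6  203.9] [ 179.4   -0.5 -174.3] j6 -69 units x -2.88 y 1.93 z 0.16 yaw -0.33 F [ 1.6 -0.7 -0.1] w 87.6
```

```bash

python3 -m inch '[{"x":-1,"y":0.63,"z":0,"yaw":-0.3},{"x":-1,"y":0.63,"z":0,"yaw":0},{"x":-0.8,"y":0.6,"z":0,"yaw":0},{"x":0,"y":0,"z":0,"yaw":0}]'
cat > wr.py <<'E'
import sys;from plant import r;from h import *
I=r.camera_info('wrist');p,d=r.capture('wrist');cv2.imwrite(f'pics/{sys.argv[1]}.png',p[:,:,::-1])
np.savez(sys.argv[1]+'.npz',p=p,d=d,**I)
w=cloud(d,I['mtx'],I['pose'])
if len(sys.argv)>2:
    for a in sys.argv[2:]:
        h,X,Y=map(float,a.split(','))  # lid height mm near X,Y
        m=np.abs(w[...,2]*1000-h)<8
        n,l=cv2.connectedComponents(m.astype(np.uint8),connectivity=4)
        D=np.hypot(w[...,0]*1000-X,w[...,1]*1000-Y);D[~m|~np.isfinite(D)]=9e9
        k=l.flat[D.argmin()];rect(w[l==k],a);vu=np.argwhere(l==k);print(' px v,u',vu.min(0),vu.max(0))
E
python3 wr.py w1 45,626,-296 50,597,-117
python3 go.py 626 -296 100 -173
```

```text
time_s: 1.68
tcp_pos: [0.6302, -0.2912, 0.2001]
eef_rot: [179.3, -0.7, -172.9]
contact_force: [-0.6, -0.5, 0.4]
gripper_width: 0.0876
45,626,-296 c [ 628.  -297.4] size [125.5  54.1] long-axis deg 7.4 z 44.5 6528
 px v,u [132 245] [254 300]
50,597,-117 c [ 596.5 -118.5] size [146.7  64.9] long-axis deg 10.3 z 49.6 8394
 px v,u [109 418] [257 496]
t 1.73 at [ 629.  -292.1  199.9] [ 179.2   -0.7 -172.9] j6 -74 units x 0.14 y -0.14 z 4.00 yaw 0.03 F [-0.9  0.  -0.4] w 87.7
```

View pics/w1.png

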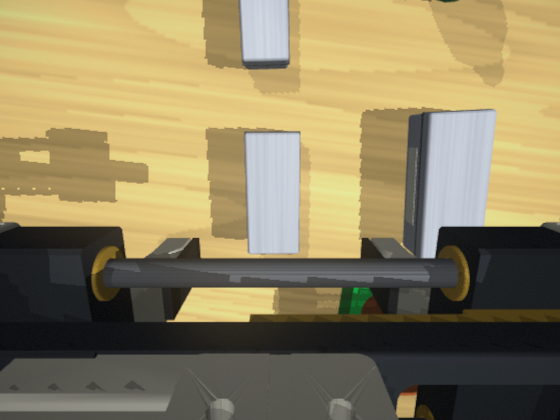

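The wrist view shows the mid tin at (272,192) and the large one at (455,180), and both agree with the top measurement. Descending to grip.

```bash

python3 -m inch '[{"x":0.06,"y":-0.2,"z":1,"yaw":0},{"x":0,"y":0,"z":1,"yaw":0},{"x":0,"y":0,"z":1,"yaw":0},{"x":0,"y":0,"z":1,"yaw":0},{"x":0,"y":0,"z":1,"yaw":0}]'
python3 go.py 627.5 -297 27 -172.7
```

```text
time_s: 2.15
tcp_pos: [0.6285, -0.2986, 0.0772]
eef_rot: [179.5, -0.2, -172.8]
contact_force: [-0.3, 0.1, -0.3]
gripper_width: 0.0878
t 2.15 at [ 628.5 -298.6   77.2] [ 179.5   -0.2 -172.8] j6 -73 units x 0.03 y 0.07 z 2.01 yaw -0.03 F [-0.3  0.1 -0.3] w 87.8
```

```bash

python3 -m inch '[{"x":0,"y":0.05,"z":1,"yaw":0},{"x":0,"y":0,"z":0.9,"yaw":0},{"x":0,"y":0,"z":0.1,"yaw":0}]' >/dev/null
python3 -m inch '[{"x":0,"y":0,"z":0,"yaw":0},{"x":0,"y":0,"z":0,"yaw":0},{"x":0,"y":0,"z":0,"yaw":0},{"x":0,"y":0,"z":0,"yaw":0},{"x":0,"y":0,"z":0,"yaw":0}]' -1 20
python3 -m inch '[{"x":0,"y":0,"z":0,"yaw":0},{"x":0,"y":0,"z":0,"yaw":0},{"x":0,"y":0,"z":0,"yaw":0}]'
python3 go.py 598 -118 140 -169.8
```

```text
time_s: 2.82
tcp_pos: [0.6221, -0.3004, 0.0232]
eef_rot: [179.4, -0.5, -173.1]
contact_force: [0.0, 0.1, 0.5]
gripper_width: 0.0598
time_s: 3.07
tcp_pos: [0.623, -0.3003, 0.0255]
eef_rot: [179.4, -0.3, -173.1]
contact_force: [0.9, -0.4, -3.2]
gripper_width: 0.0538
t 3.07 at [ 623.  -300.3   25.5] [ 179.4   -0.3 -173.1] j6 -73 units x -0.31 y 7.35 z -4.58 yaw -0.82 F [ 0.9 -0.4 -3.2] w 53.8
```

```bash

python3 -m inch '[{"x":0,"y":0,"z":-1,"yaw":0},{"x":0,"y":0,"z":-1,"yaw":-0.4},{"x":0,"y":0,"z":-1,"yaw":-0.4},{"x":-0.1,"y":0.6,"z":-0.8,"yaw":0},{"x":-0.1,"y":1,"z":0,"yaw":0}]'
python3 -m inch '[{"x":-0.05,"y":1,"z":0,"yaw":0},{"x":0,"y":1,"z":0,"yaw":0},{"x":0,"y":1,"z":0,"yaw":0},{"x":0,"y":1,"z":0,"yaw":0}]'
python3 go.py 593.5 -119 110 -169.8
```

```text
time_s: 3.48
tcp_pos: [0.619, -0.2628, 0.121]
eef_rot: [179.3, -0.7, -169.9]
contact_force: [1.5, -0.2, -2.3]
gripper_width: 0.054
time_s: 3.82
tcp_pos: [0.6026, -0.1613, 0.1242]
eef_rot: [179.3, -0.5, -170.1]
contact_force: [1.8, 0.4, -1.8]
gripper_width: 0.0539
t 3.82 at [ 602.6 -161.3  124.2] [ 179.3   -0.5 -170.1] j6 -82 units x 0.06 y 1.73 z 0.57 yaw -0.08 F [ 1.8  0.4 -1.8] w 53.9
```

```bash

python3 -m inch '[{"x":0.05,"y":0.9,"z":0.2,"yaw":-0.08},{"x":0,"y":0.8,"z":0.2,"yaw":0},{"x":0,"y":0,"z":0.2,"yaw":0},{"x":0,"y":0,"z":0,"yaw":0}]'
python3 wr.py w2 128,598,-118 50,560,-118
python3 go.py 593.5 -119 110 -169.8
```

```text
time_s: 4.15
tcp_pos: [0.592, -0.1125, 0.1101]
eef_rot: [179.2, -0.4, -169.6]
contact_force: [-0.1, 0.5, -2.6]
gripper_width: 0.0541
128,598,-118 c [ 600.6 -111.7] size [54.5 16.8] long-axis deg -78.6 z 130.7 3119
 px v,u [288 218] [313 343]
50,560,-118 c [ 531.8 -129.7] size [64.3 15.4] long-axis deg -78.8 z 49.5 2268
 px v,u [125 223] [149 319]
t 4.20 at [ 592.3 -112.8  110.6] [ 179.2   -0.4 -169.6] j6 -86 units x -0.00 y -0.25 z 0.03 yaw 0.06 F [ 0.1  0.6 -2.8] w 53.9
```

View pics/w2.png

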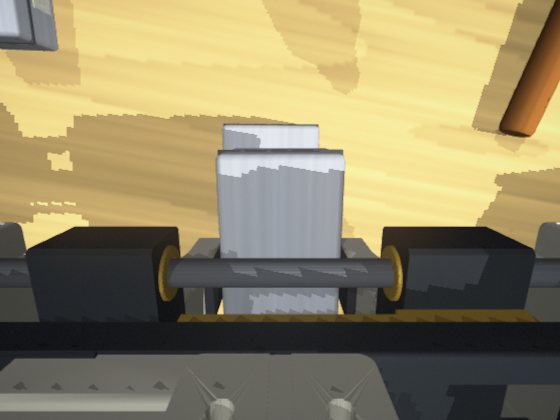

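The held tin's lid edge is at row 150 and the large tin's near edge is at row 125, both around column 275. Compute the offsets of both from the edges.

```bash
cat > edge.py <<'E'
# near-end centre of a lid: edge.py npz h half yawdeg X Y -> lid centre from near edge and lateral extents
import sys;from h import *
z=np.load(sys.argv[1]+'.npz');w=cloud(z['d'],z['mtx'],z['pose'])*1000
for a in sys.argv[2:]:
    h,half,ang,X,Y=map(float,a.split(','))
    t=np.radians(ang);L=np.array([np.cos(t),np.sin(t)]);S=np.array([-L[1],L[0]])
    q=w[...,:2]-[X,Y];l=q@L;s=q@S
    m=(np.abs(w[...,2]-h)<5)&(np.abs(s)<45)&(l<0)&(l>-110)
    near=np.median([np.min(l[m&(np.abs(s-k)<2)]) for k in range(-18,19,4) if (m&(np.abs(s-k)<2)).any()])
    b=m&(l>near+5)&(l<near+13);lo,hi=np.percentile(s[b],[1,99])
    ln=[(k,np.min(l[m&(np.abs(s-k)<2)])) for k in(-16,16)]
    c=np.array([X,Y])+(near+half)*L+(lo+hi)/2*S
    print(a,'centre',c.round(1),'width %.1f'%(hi-lo),'end skew deg %.1f'%np.degrees(-(ln[1][1]-ln[0][1])/32),'z %.1f'%np.median(w[m][:,2]))
E
python3 edge.py w2 50,75,10.2,598,-118 130,62.5,10.2,598,-118
```

```text
50,75,10.2,598,-118 centre [ 598.4 -117.8] width 62.3 end skew deg 0.3 z 49.5
130,62.5,10.2,598,-118 centre [ 597.7 -112.6] width 52.1 end skew deg 0.2 z 130.6
```

```bash

python3 -m inch '[{"x":0,"y":-0.2,"z":0.4,"yaw":0},{"x":0,"y":0,"z":0.4,"yaw":0},{"x":0,"y":0,"z":0.3,"yaw":0},{"x":0,"y":0,"z":0,"yaw":0}]'
python3 go.py 593 -118 76.5 -169.8
```

```text
time_s: 4.53
tcp_pos: [0.5937, -0.1202, 0.0807]
eef_rot: [179.2, -0.4, -169.7]
contact_force: [-0.3, 0.3, -2.6]
gripper_width: 0.0534
t 4.53 at [ 593.7 -120.2   80.7] [ 179.2   -0.4 -169.7] j6 -86 units x 0.01 y 0.09 z 0.17 yaw 0.02 F [-0.3  0.3 -2.6] w 53.4
```

```bash

python3 -m inch '[{"x":0.02,"y":0.1,"z":0.1,"yaw":0},{"x":0,"y":0,"z":0.07,"yaw":0},{"x":0,"y":0,"z":0.05,"yaw":0},{"x":0,"y":0,"z":0,"yaw":0}]'
python3 go.py 593 -118 76.5 -169.8
```

```text
time_s: 4.87
tcp_pos: [0.5925, -0.1194, 0.0746]
eef_rot: [179.3, -0.5, -169.8]
contact_force: [0.4, 0.5, -2.3]
gripper_width: 0.0536
t 4.87 at [ 592.5 -119.4   74.6] [ 179.3   -0.5 -169.8] j6 -86 units x -0.03 y 0.05 z -0.08 yaw -0.00 F [ 0.4  0.5 -2.3] w 53.6
```

```bash

python3 -m inch '[{"x":0,"y":0.06,"z":0.04,"yaw":0},{"x":0,"y":0,"z":0.04,"yaw":0},{"x":0,"y":0,"z":0,"yaw":0}]'
python3 go.py 593 -118 75 -169.8
python3 wr.py w3; python3 edge.py w3 50,75,10.2,598,-118 95,62.5,10.2,598,-118
```

```text
time_s: 5.12
tcp_pos: [0.5929, -0.1183, 0.0746]
eef_rot: [179.4, -0.4, -169.8]
contact_force: [0.7, -0.5, -3.0]
gripper_width: 0.054
t 5.12 at [ 592.9 -118.3   74.6] [ 179.4   -0.4 -169.8] j6 -86 units x -0.01 y 0.01 z -0.02 yaw 0.01 F [ 0.7 -0.5 -3. ] w 54.0
50,75,10.2,598,-118 centre [ 598.4 -117.6] width 61.7 end skew deg 0.1 z 49.5
95,62.5,10.2,598,-118 centre [ 598.5 -117.9] width 52.0 end skew deg 0.0 z 95.0
```

```bash

python3 -m inch '[{"x":0,"y":0,"z":0.06,"yaw":0},{"x":0,"y":0,"z":0.05,"yaw":0}]'
python3 -m inch '[{"x":0,"y":0,"z":0,"yaw":0},{"x":0,"y":0,"z":0,"yaw":0},{"x":0,"y":0,"z":0,"yaw":0},{"x":0,"y":0,"z":0,"yaw":0}]' 1
python3 -m inch '[{"x":0,"y":0,"z":-1,"yaw":0},{"x":0,"y":0,"z":-1,"yaw":0},{"x":0,"y":0,"z":-1,"yaw":0},{"x":0,"y":0,"z":-1,"yaw":0}]'
python3 wr.py w4 95,598,-118
python3 go.py 453.5 -325.5 150 -172.5
```

```text
time_s: 5.33
tcp_pos: [0.5932, -0.1182, 0.0741]
eef_rot: [179.4, -0.3, -169.7]
contact_force: [-6.7, 1.8, 13.9]
gripper_width: 0.054
time_s: 5.67
tcp_pos: [0.5946, -0.1179, 0.0752]
eef_rot: [179.4, -0.1, -169.7]
contact_force: [-0.4, -0.4, -0.1]
gripper_width: 0.075
time_s: 6.0
tcp_pos: [0.5913, -0.1188, 0.1709]
eef_rot: [179.3, -0.9, -169.7]
contact_force: [0.9, 0.5, -0.1]
gripper_width: 0.0871
95,598,-118 c [ 578.7 -120.9] size [84.4 54.1] long-axis deg 10.3 z 94.5 7857
 px v,u [147 243] [257 317]
t 6.05 at [ 594.1 -119.2  176.7] [ 179.4   -0.5 -169.7] j6 -86 units x 6.65 y -7.45 z 1.07 yaw 0.71 F [3.4 0.2 5.1] w 87.9
```

```bash

python3 edge.py w4 95,62.5,10.2,598,-118
python3 -m inch '[{"x":0,"y":-1,"z":-0.3,"yaw":0.7},{"x":0,"y":-1,"z":0,"yaw":0},{"x":0.4,"y":-1,"z":0,"yaw":0},{"x":1,"y":-1,"z":0,"yaw":0},{"x":1,"y":-1,"z":0,"yaw":0}]' >/dev/null
python3 -m inch '[{"x":1,"y":-1,"z":0,"yaw":0},{"x":1,"y":-1,"z":0,"yaw":0},{"x":1,"y":-0.4,"z":0,"yaw":0},{"x":1,"y":0,"z":0,"yaw":0},{"x":0,"y":0,"z":0,"yaw":0}]'
python3 wr.py w5 40,453,-325
python3 go.py 453.5 -325.5 100 -172.5
```

```text
95,62.5,10.2,598,-118 centre [ 599.2 -117.6] width 52.6 end skew deg 0.1 z 94.5
time_s: 6.88
tcp_pos: [0.4603, -0.3315, 0.184]
eef_rot: [179.6, 0.0, -172.3]
contact_force: [1.0, 0.5, -0.8]
gripper_width: 0.0876
40,453,-325 c [ 453.9 -326.5] size [99.8 44.1] long-axis deg 8.6 z 39.5 4587
 px v,u [141 262] [242 308]
t 6.93 at [ 462.1 -331.5  184.2] [ 1.796e+02  1.000e-01 -1.723e+02] j6 -66 units x 0.31 y 0.28 z 3.37 yaw 0.05 F [ 1.2 -0.9 -0.9] w 87.8
```

```bash

python3 -m inch '[{"x":0.2,"y":0.2,"z":1,"yaw":-0.15},{"x":0,"y":0,"z":1,"yaw":0},{"x":0,"y":0,"z":1,"yaw":0},{"x":0,"y":0,"z":1,"yaw":0},{"x":0,"y":0,"z":0.5,"yaw":0}]'
python3 go.py 454 -326.5 23 -171.6
```

```text
time_s: 7.35
tcp_pos: [0.4634, -0.3281, 0.0728]
eef_rot: [-180.0, 0.8, -171.6]
contact_force: [-0.5, -0.3, -0.6]
gripper_width: 0.0878
t 7.35 at [ 463.4 -328.1   72.8] [-180.     0.8 -171.6] j6 -66 units x 0.36 y 0.12 z 1.99 yaw -0.01 F [-0.5 -0.3 -0.6] w 87.8
```

```bash

python3 -m inch '[{"x":0.35,"y":0.1,"z":1,"yaw":0},{"x":0,"y":0,"z":0.9,"yaw":0},{"x":0.05,"y":0,"z":0.1,"yaw":0}]'
python3 -m inch '[{"x":0,"y":0,"z":0,"yaw":0},{"x":0,"y":0,"z":0,"yaw":0},{"x":0,"y":0,"z":0,"yaw":0},{"x":0,"y":0,"z":0,"yaw":0},{"x":0,"y":0,"z":0,"yaw":0}]' -1 20
python3 -m inch '[{"x":0,"y":0,"z":0,"yaw":0},{"x":0,"y":0,"z":0,"yaw":0},{"x":0,"y":0,"z":0,"yaw":0},{"x":0,"y":0,"z":0,"yaw":0}]'
python3 go.py 594 -118 170 -169.8
```

```text
time_s: 7.6
tcp_pos: [0.4559, -0.3258, 0.0182]
eef_rot: [-180.0, 0.8, -171.5]
contact_force: [-0.2, 0.5, 0.5]
gripper_width: 0.0876
time_s: 8.02
tcp_pos: [0.4592, -0.3258, 0.0205]
eef_rot: [-179.9, 0.9, -171.4]
contact_force: [-0.7, -0.2, 0.3]
gripper_width: 0.0599
time_s: 8.35
tcp_pos: [0.4606, -0.3262, 0.023]
eef_rot: [-179.8, 1.1, -171.4]
contact_force: [-0.5, 0.5, -2.0]
gripper_width: 0.0439
t 8.35 at [ 460.6 -326.2   23. ] [-179.8    1.1 -171.4] j6 -65 units x -6.72 y 7.25 z -5.88 yaw -0.39 F [-0.5  0.5 -2. ] w 43.9
```

```bash

python3 -m inch '[{"x":0,"y":0,"z":-1,"yaw":0},{"x":0,"y":0,"z":-1,"yaw":-0.4},{"x":-0.3,"y":0,"z":-1,"yaw":0},{"x":-1,"y":0,"z":-1,"yaw":0},{"x":-1,"y":0.3,"z":-1,"yaw":0}]' >/dev/null
python3 -m inch '[{"x":-1,"y":1,"z":-0.8,"yaw":0},{"x":-1,"y":1,"z":0,"yaw":0},{"x":-1,"y":1,"z":0,"yaw":0},{"x":-1,"y":1,"z":0,"yaw":0},{"x":-0.5,"y":1,"z":0,"yaw":0}]'
python3 go.py 605 -117 155 -169.8
```

```text
time_s: 9.18
tcp_pos: [0.6015, -0.1632, 0.1756]
eef_rot: [179.9, 0.8, -170.4]
contact_force: [0.1, -0.7, -2.0]
gripper_width: 0.0437
t 9.18 at [ 601.5 -163.2  175.6] [ 179.9    0.8 -170.4] j6 -83 units x -0.46 y 1.80 z 0.82 yaw -0.15 F [ 0.1 -0.7 -2. ] w 43.7
```

```bash

python3 -m inch '[{"x":-0.4,"y":0.9,"z":0.3,"yaw":-0.15},{"x":0,"y":0.8,"z":0.3,"yaw":0},{"x":0,"y":0,"z":0.3,"yaw":0},{"x":0,"y":0,"z":0,"yaw":0}]'
python3 go.py 605 -117 118 -169.8
python3 wr.py w6; python3 edge.py w6 50,75,10.2,598,-118 95,62.5,10.2,598,-118 169,50,10.2,598,-118 
```

```text
time_s: 9.52
tcp_pos: [0.6063, -0.1115, 0.1516]
eef_rot: [179.9, 0.8, -169.5]
contact_force: [-0.7, 0.3, -1.5]
gripper_width: 0.044
t 9.52 at [ 606.3 -111.5  151.6] [ 179.9    0.8 -169.5] j6 -87 units x 0.09 y -0.21 z 1.35 yaw 0.08 F [-0.7  0.3 -1.5] w 44.0
50,75,10.2,598,-118 centre [ 598.4 -117.4] width 62.2 end skew deg 0.5 z 49.4
95,62.5,10.2,598,-118 centre [ 599.  -117.5] width 52.7 end skew deg 0.4 z 94.5
169,50,10.2,598,-118 centre [ 599.9 -113.2] width 42.6 end skew deg 0.4 z 168.6
```

```bash

python3 -m inch '[{"x":0.08,"y":-0.16,"z":0.4,"yaw":0},{"x":0,"y":0,"z":0.4,"yaw":0},{"x":0,"y":0,"z":0.3,"yaw":0},{"x":0,"y":0,"z":0,"yaw":0}]'
python3 go.py 605 -116 118 -169.5
python3 wr.py w7; python3 edge.py w7  95,62.5,10.2,598,-118 139,50,10.2,598,-118 
```

```text
time_s: 9.9
tcp_pos: [0.6051, -0.1192, 0.1229]
eef_rot: [179.9, 0.9, -169.7]
contact_force: [-0.0, 0.0, -2.1]
gripper_width: 0.0438
t 9.90 at [ 605.1 -119.2  122.9] [ 179.9    0.9 -169.7] j6 -86 units x -0.02 y 0.13 z 0.20 yaw -0.04 F [-0.   0.  -2.1] w 43.8
95,62.5,10.2,598,-118 centre [ 598.9 -117.5] width 52.3 end skew deg 0.2 z 94.3
139,50,10.2,598,-118 centre [ 598.6 -120.9] width 42.5 end skew deg 0.2 z 139.9
```

```bash

python3 -m inch '[{"x":0.02,"y":0.14,"z":0.08,"yaw":0},{"x":0,"y":0,"z":0.05,"yaw":0},{"x":0,"y":0,"z":0,"yaw":0}]'
python3 go.py 605 -116 118 -169.5
python3 wr.py w8; python3 edge.py w8  95,62.5,10.2,598,-118 137,50,10.2,598,-118 
```

```text
time_s: 10.2
tcp_pos: [0.6044, -0.1169, 0.1202]
eef_rot: [179.9, 0.9, -169.8]
contact_force: [-0.2, 0.3, -1.6]
gripper_width: 0.044
t 10.20 at [ 604.4 -116.9  120.2] [ 179.9    0.9 -169.8] j6 -87 units x -0.03 y 0.03 z 0.09 yaw -0.06 F [-0.2  0.3 -1.6] w 44.0
95,62.5,10.2,598,-118 centre [ 599.1 -117.4] width 52.4 end skew deg 0.1 z 94.4
137,50,10.2,598,-118 centre [ 597.8 -118.5] width 42.4 end skew deg -0.0 z 137.1
```

```bash

python3 -m inch '[{"x":-0.04,"y":0.05,"z":0.06,"yaw":0},{"x":0,"y":0,"z":0.06,"yaw":0},{"x":0,"y":0,"z":0,"yaw":0}]'
python3 go.py 605 -116 118 -169.5
python3 wr.py w9; python3 edge.py w9  95,62.5,10.2,598,-118 135,50,10.2,598,-118 
```

```text
time_s: 10.5
tcp_pos: [0.6058, -0.1151, 0.118]
eef_rot: [179.9, 1.0, -169.7]
contact_force: [-0.5, -0.1, -1.6]
gripper_width: 0.0437
t 10.50 at [ 605.8 -115.1  118. ] [ 179.9    1.  -169.7] j6 -87 units x 0.04 y -0.03 z -0.00 yaw -0.06 F [-0.5 -0.1 -1.6] w 43.7
95,62.5,10.2,598,-118 centre [ 598.8 -117.4] width 52.2 end skew deg 0.1 z 94.4
135,50,10.2,598,-118 centre [ 599.3 -116.8] width 42.5 end skew deg 0.0 z 134.8
```

```bash

python3 -m inch '[{"x":0,"y":0,"z":0.05,"yaw":0}]'
python3 -m inch '[{"x":0,"y":0,"z":0,"yaw":0},{"x":0,"y":0,"z":0,"yaw":0},{"x":0,"y":0,"z":0,"yaw":0},{"x":0,"y":0,"z":0,"yaw":0}]' 1
python3 -m inch '[{"x":0,"y":0,"z":-1,"yaw":0},{"x":0,"y":0,"z":-1,"yaw":0},{"x":0,"y":0,"z":-1,"yaw":0},{"x":0,"y":0,"z":-1,"yaw":0}]'
python3 wr.py w10; python3 edge.py w10 50,75,10.2,598,-118  95,62.5,10.2,598,-118 135,50,10.2,598,-118
python3 - <<'E'
from h import *;from plant import r
# refined board frame from the first top view, tool high now
p,d=r.capture('top');np.savez('top1.npz',p=p,d=d,**r.camera_info('top'))
I=r.camera_info('top');w=cloud(d,I['mtx'],I['pose'])*1000
az=np.radians(16.9);X=np.array([np.cos(az),np.sin(az)]);Y=np.array([-X[1],X[0]])
q=w[...,:2]-[523.6,238.9];x=q@X;y=q@Y
g=cv2.cvtColor(p,cv2.COLOR_RGB2GRAY)
for y0 in(-98,-60,0,60,90):
    m=(np.abs(y-y0)<4)&(np.abs(x)<90)&(w[...,2]>35)
    o=np.argsort(x[m]);print(y0,[(int(a),int(b),int(c)) for a,b,c in zip(x[m][o],w[m][o][:,2],g[m][o])][::4])
m=(np.abs(x-15)<3)&(w[...,2]>40)&(np.abs(y)<160)
o=np.argsort(y[m]);print('along',[(int(a),int(b),int(c)) for a,b,c in zip(y[m][o],w[m][o][:,2],g[m][o])][::3])
E
```

```text
time_s: 10.63
tcp_pos: [0.6062, -0.1152, 0.1175]
eef_rot: [179.9, 1.0, -169.7]
contact_force: [-6.7, 3.2, 15.3]
gripper_width: 0.044
time_s: 10.97
tcp_pos: [0.6073, -0.1151, 0.1189]
eef_rot: [180.0, 1.2, -169.7]
contact_force: [0.1, -0.8, 0.0]
gripper_width: 0.0652
time_s: 11.3
tcp_pos: [0.6017, -0.1155, 0.2153]
eef_rot: [179.9, 0.5, -169.7]
contact_force: [-0.1, 0.4, -0.1]
gripper_width: 0.0865
50,75,10.2,598,-118 centre [ 598.6 -117.5] width 62.5 end skew deg 0.2 z 49.4
95,62.5,10.2,598,-118 centre [ 599.  -117.4] width 52.5 end skew deg 0.1 z 94.3
135,50,10.2,598,-118 centre [ 600.  -116.5] width 42.5 end skew deg 0.1 z 134.5
-98 [(-37, 591, 105), (-35, 586, 148), (-34, 593, 147), (-33, 604, 97), (-30, 613, 81), (-29, 57, 108), (-28, 599, 111), (-26, 617, 86), (-25, 608, 99), (-24, 611, 92), (-23, 611, 86), (-21, 613, 97), (-19, 601, 121), (-18, 618, 83), (-15, 63, 151), (-14, 604, 122), (-13, 621, 97), (-11, 62, 157), (-8, 61, 158), (-7, 621, 106), (-5, 62, 157), (-1, 616, 144), (1, 67, 171), (4, 70, 171), (8, 73, 172), (11, 74, 171), (14, 71, 168), (18, 77, 168), (21, 79, 168), 
[... 3405 characters left out ...]
 83, 70), (4, 79, 70), (7, 82, 68), (10, 80, 68), (13, 78, 72), (16, 80, 70), (19, 75, 68), (23, 81, 68), (26, 81, 69), (29, 82, 69), (33, 79, 69), (38, 79, 68), (40, 85, 68), (43, 79, 69), (46, 81, 68), (49, 80, 69), (53, 75, 66), (55, 81, 67), (59, 83, 68), (62, 81, 68), (65, 85, 68), (69, 79, 67), (71, 80, 67), (74, 81, 67), (77, 80, 69), (80, 79, 84), (84, 71, 112), (88, 71, 137), (90, 71, 137), (93, 81, 136), (98, 73, 136), (100, 75, 136), (104, 73, 135), (107, 79, 137), (109, 77, 137), (113, 76, 131), (117, 73, 112), (120, 75, 101), (124, 77, 101), (127, 77, 101), (130, 77, 101), (135, 71, 100), (138, 73, 100), (141, 83, 67), (141, 88, 66), (143, 93, 69), (147, 94, 79), (151, 94, 122)]
```

The column is aligned within about 1.5 mm. The slate lies at board y −100 to 60, with a 60 mm gap to the batten. Going to that gap with shut fingers.

```bash

python3 -m inch '[{"x":0,"y":1,"z":-0.4,"yaw":-1},{"x":0.3,"y":1,"z":0,"yaw":-0.65},{"x":0,"y":1,"z":0,"yaw":0},{"x":0,"y":1,"z":0,"yaw":0},{"x":0,"y":1,"z":0,"yaw":0}]' -1 20 >/dev/null
python3 -m inch '[{"x":0,"y":1,"z":0,"yaw":0},{"x":0,"y":1,"z":0,"yaw":0},{"x":0,"y":1,"z":0,"yaw":0},{"x":0,"y":1,"z":0,"yaw":0},{"x":0,"y":1,"z":0,"yaw":0}]'
python3 go.py 491.4 346.2 140 -163.1
```

```text
time_s: 12.23
tcp_pos: [0.5252, 0.1278, 0.2277]
eef_rot: [-179.9, 1.1, -163.2]
contact_force: [0.7, -0.2, 0.1]
gripper_width: 0.0268
t 12.23 at [525.2 127.8 227.7] [-179.9    1.1 -163.2] j6 -108 units x -1.25 y 8.75 z 3.51 yaw -0.03 F [ 0.7 -0.2  0.1] w 26.8
```

```bash

python3 -m inch '[{"x":-0.1,"y":1,"z":0,"yaw":0},{"x":-0.15,"y":1,"z":0,"yaw":0},{"x":-0.15,"y":1,"z":0,"yaw":0},{"x":-0.15,"y":1,"z":0,"yaw":0},{"x":-0.15,"y":1,"z":0,"yaw":0}]'  >/dev/null
python3 -m inch '[{"x":-0.15,"y":1,"z":0,"yaw":0},{"x":-0.15,"y":1,"z":0,"yaw":0},{"x":-0.15,"y":1,"z":0.3,"yaw":0},{"x":0,"y":0.7,"z":0.6,"yaw":0},{"x":0,"y":0,"z":0,"yaw":0}]'
python3 go.py 491.4 346.2 140 -163.1
python3 wr.py w11
```

```text
time_s: 13.07
tcp_pos: [0.4849, 0.3592, 0.2025]
eef_rot: [180.0, 1.2, -163.0]
contact_force: [0.2, -1.1, -1.0]
gripper_width: 0.0002
t 13.07 at [484.9 359.2 202.5] [ 180.     1.2 -163. ] j6 -129 units x -0.10 y -0.57 z 2.50 yaw 0.02 F [ 0.2 -1.1 -1. ] w 0.2
```

View pics/w11.png

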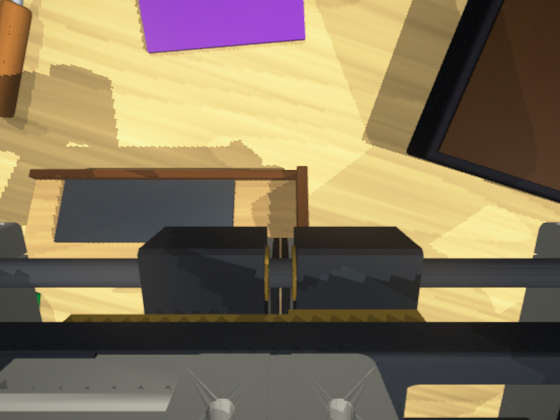

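The wrist view shows the slate from col 55 to 235 and rows 180–243, the batten at col 300, and the shut fingers above the gap. Measuring the slate's end from this depth.

```bash
python3 - <<'E'
from h import *
z=np.load('w11.npz');w=cloud(z['d'],z['mtx'],z['pose'])*1000;p=z['p']
def B(P,az=16.9):
    a=np.radians(az);X=np.array([np.cos(a),np.sin(a)]);Y=np.array([-X[1],X[0]]);q=P[...,:2]-[540.6,267.1]
    return np.dstack([q@X,q@Y]) if P.ndim==3 else np.c_[q@X,q@Y]
b=B(w)
for v in(190,205,218):
    print(v,[(u,b[v,u].round(0).astype(int).tolist(),int(w[v,u,2]),p[v,u].tolist()[0]) for u in(228,232,235,238,241,250,270,290,294,298,302,306)])
for u in(100,160,220): print(u,[(v,b[v,u].round(0).astype(int).tolist(),int(w[v,u,2])) for v in(168,172,176,180,184,192,210,225)])
m=np.zeros(p.shape[:2],bool);m[182:224,75:225]=1
S=w[m];c=S.mean(0);V=np.linalg.svd(S-c)[2][2];V*=np.sign(V[2]);print('plane az',np.degrees(np.arctan2(-V[1],-V[0])),'tilt',np.degrees(np.arccos(V[2])))
print(w[170,40],w[170,290])
E
```

```text
190 [(228, [-35, 55], 63, 80), (232, [-35, 59], 64, 80), (235, [-34, 61], 59, 197), (238, [-34, 64], 60, 225), (241, [-34, 67], 61, 225), (250, [-34, 75], 58, 226), (270, [-34, 94], 58, 185), (290, [-34, 113], 59, 137), (294, [-34, 117], 58, 139), (298, [-38, 120], 78, 107), (302, [-38, 123], 78, 107), (306, [-38, 127], 76, 107)]
205 [(228, [-23, 56], 72, 78), (232, [-22, 59], 71, 78), (235, [-21, 62], 67, 231), (238, [-21, 64], 66, 232), (241, [-21, 67], 66, 232), (250, [-21, 75], 66, 225), (270, [-21, 94], 65, 142), (290, [-21, 113], 67, 145), (294, [-21, 117], 67, 144), (298, [-26, 120], 84, 98), (302, [-26, 123], 85, 104), (306, [-26, 127], 85, 103)]
218 [(228, [-12, 56], 78, 78), (232, [-12, 60], 78, 69), (235, [-10, 62], 72, 227), (238, [-10, 65], 73, 227), (241, [-10, 68], 73, 227), (250, [-10, 76], 73, 228), (270, [-10, 94], 71, 137), (290, [-10, 113], 72, 140), (294, [-11, 117], 73, 139), (298, [-16, 119], 90, 93), (302, [-16, 123], 91, 100), (306, [-16, 126], 90, 99)]<stdin>:9: RuntimeWarning: invalid value encountered in cast
Traceback (most recent call last):
ValueError: cannot convert float NaN to integer
```

```bash

python3 -m inch '[{"x":-0.1,"y":-0.55,"z":1,"yaw":0},{"x":0,"y":0,"z":1,"yaw":0},{"x":0,"y":0,"z":1,"yaw":0},{"x":0,"y":0,"z":0.8,"yaw":0},{"x":0,"y":0,"z":0,"yaw":0}]'
python3 go.py 491.4 346.2 84 -163.1
```

```text
time_s: 13.53
tcp_pos: [0.4965, 0.3456, 0.109]
eef_rot: [179.8, 1.6, -162.9]
contact_force: [-0.3, -0.8, 0.2]
gripper_width: 0.0003
t 13.53 at [496.5 345.6 109. ] [ 179.8    1.6 -162.9] j6 -127 units x 0.19 y 0.08 z 1.00 yaw 0.04 F [-0.3 -0.8  0.2] w 0.3
```

```bash

python3 -m inch '[{"x":0.25,"y":0.05,"z":0.5,"yaw":0},{"x":0,"y":0,"z":0.25,"yaw":0},{"x":0,"y":0,"z":0,"yaw":0}]'
python3 go.py 491.4 346.2 84 -163.1
```

```text
time_s: 13.78
tcp_pos: [0.4921, 0.3437, 0.0917]
eef_rot: [179.8, 1.7, -163.0]
contact_force: [0.6, 0.1, 1.0]
gripper_width: 0.0004
t 13.78 at [492.1 343.7  91.7] [ 179.8    1.7 -163. ] j6 -128 units x -0.00 y 0.10 z 0.31 yaw 0.02 F [0.6 0.1 1. ] w 0.4
```

```bash

python3 -m inch '[{"x":0,"y":0.05,"z":0.15,"yaw":0},{"x":0,"y":0,"z":0.1,"yaw":0},{"x":0,"y":0,"z":0,"yaw":0}]'
python3 -m inch '[{"x":0,"y":0,"z":0.06,"yaw":0},{"x":0,"y":0,"z":0,"yaw":0}]'
python3 go.py 491.4 346.2 84 -163.1
```

```text
time_s: 14.03
tcp_pos: [0.4938, 0.3459, 0.0884]
eef_rot: [179.7, 1.9, -163.0]
contact_force: [0.4, 1.2, -0.1]
gripper_width: 0.0005
time_s: 14.2
tcp_pos: [0.4946, 0.3466, 0.0882]
eef_rot: [179.7, 2.0, -163.0]
contact_force: [0.1, 0.1, 0.6]
gripper_width: 0.0005
t 14.20 at [494.6 346.6  88.2] [ 179.7    2.  -163. ] j6 -128 units x 0.13 y 0.02 z 0.17 yaw 0.03 F [0.1 0.1 0.6] w 0.5
```

```bash

python3 -m inch '[{"x":0.1,"y":0,"z":0.15,"yaw":0},{"x":0.05,"y":0,"z":0.1,"yaw":0}]'
python3 -m inch '[{"x":0.05,"y":0,"z":0.1,"yaw":0}]'
python3 go.py 491.4 346.2 84 -163.1
```

```text
time_s: 14.37
tcp_pos: [0.4917, 0.3462, 0.0825]
eef_rot: [179.6, 2.1, -163.0]
contact_force: [-1.0, -0.6, -0.1]
gripper_width: 0.0003
time_s: 14.45
tcp_pos: [0.4914, 0.3465, 0.0809]
eef_rot: [179.6, 2.2, -162.9]
contact_force: [1.3, -4.7, 21.5]
gripper_width: 0.0005
t 14.45 at [491.4 346.5  80.9] [ 179.6    2.2 -162.9] j6 -128 units x 0.00 y -0.01 z -0.13 yaw 0.04 F [ 1.3 -4.7 21.5] w 0.5
```

```bash

python3 -m inch '[{"x":0,"y":0,"z":-0.07,"yaw":0},{"x":0,"y":-0.4,"z":0,"yaw":0},{"x":0,"y":-0.4,"z":0.02,"yaw":0}]'
python3 go.py 491.4 346.2 83 -163.1
python3 -m inch '[{"x":0,"y":-0.4,"z":0.02,"yaw":0},{"x":0,"y":-0.4,"z":0.02,"yaw":0}]'
python3 go.py 491.4 346.2 83 -163.1
```

```text
time_s: 14.7
tcp_pos: [0.4973, 0.3281, 0.0822]
eef_rot: [179.6, 2.3, -162.8]
contact_force: [-2.0, 1.4, 1.2]
gripper_width: 0.0004
t 14.70 at [497.3 328.1  82.2] [ 179.6    2.3 -162.8] j6 -127 units x 0.01 y 0.76 z -0.03 yaw 0.08 F [-2.   1.4  1.2] w 0.4
time_s: 14.87
tcp_pos: [0.5036, 0.309, 0.0817]
eef_rot: [179.4, 2.4, -162.7]
contact_force: [-8.1, 7.1, 9.9]
gripper_width: 0.0005
t 14.87 at [503.6 309.   81.7] [ 179.4    2.4 -162.7] j6 -125 units x 0.03 y 1.57 z -0.05 yaw 0.09 F [-8.1  7.1  9.9] w 0.5
```

```bash
cat > sl.py <<'E'
# slate -y (outer) end and +y end from the scene and top cameras, by darkness along the centre line on the slope plane
from plant import r;from h import *
a=np.radians(16.9);X=np.array([np.cos(a),np.sin(a),0]);Y=np.array([-X[1],X[0],0]);O=np.array([540.6,267.1,0])
for n in('top','scene'):
    p,d=r.capture(n);I=r.camera_info(n);g=cv2.cvtColor(p,cv2.COLOR_RGB2GRAY);Pi=np.linalg.inv(I['pose'])
    cv2.imwrite(f'pics/sl_{n}.png',p[:,:,::-1])
    for up in(20,30,42,52):
        ys=np.arange(-240,130,4.)
        P=O+(-43+up*.866-2.5)*X+ys[:,None]*Y+np.array([0,0,54+up*.5+4.3])
        c=(P/1000)@Pi[:3,:3].T+Pi[:3,3];uv=c@I['mtx'].T;uv=(uv[:,:2]/uv[:,2:]).round().astype(int)
        v=g[uv[:,1],uv[:,0]];b=v<(88 if n=='top' else 60)
        run=np.flatnonzero(b);print(n,up,'dark y',ys[run].min() if len(run) else None,ys[run].max() if len(run) else None,' '.join(str(int(k)) for k in v[::3]))
E
python3 sl.py
```

```text
top 20 dark y -124.0 128.0 163 162 161 117 118 117 120 116 116 115 63 61 65 64 58 59 59 57 54 57 55 59 122 130 48 46 43 65 85 53 48
top 30 dark y -124.0 128.0 163 166 129 117 115 115 117 117 118 116 63 62 60 60 63 60 58 56 56 56 54 62 123 75 46 45 91 53 47 45 46
top 42 dark y -120.0 128.0 167 145 114 116 119 116 116 116 117 114 69 62 62 64 66 64 58 55 56 55 54 59 129 47 45 79 51 45 47 46 42
top 52 dark y -120.0 128.0 173 153 123 121 115 115 116 119 117 116 67 66 67 67 68 67 65 57 56 55 55 73 129 44 53 78 46 47 47 45 70
scene 20 dark y -224.0 128.0 127 62 85 154 153 151 150 186 157 23 29 26 25 29 26 26 26 28 27 26 24 26 29 34 125 40 105 85 52 40 23
scene 30 dark y -144.0 128.0 117 73 103 150 154 152 145 147 52 23 33 22 28 34 22 27 29 27 29 26 20 20 25 56 105 104 90 41 44 29 25
scene 42 dark y -132.0 128.0 88 86 131 141 138 135 134 123 69 23 44 36 38 37 32 31 30 30 31 28 29 39 32 131 68 113 124 71 52 24 23
scene 52 dark y -132.0 128.0 88 96 129 134 141 137 134 93 75 25 41 36 42 36 35 35 43 39 41 39 36 39 60 35 96 126 114 87 65 24 24
```

```bash

python3 -m inch '[{"x":0,"y":-0.5,"z":-0.06,"yaw":0},{"x":0,"y":-0.5,"z":0,"yaw":0},{"x":0,"y":-0.5,"z":0,"yaw":0}]'
python3 go.py 524.1 240.1 83 -163.1
```

```text
time_s: 15.22
tcp_pos: [0.5155, 0.2695, 0.0829]
eef_rot: [179.4, 2.4, -162.8]
contact_force: [-1.4, 2.5, 2.0]
gripper_width: 0.0003
t 15.22 at [515.5 269.5  82.9] [ 179.4    2.4 -162.8] j6 -121 units x 0.01 y -1.22 z -0.00 yaw 0.08 F [-1.4  2.5  2. ] w 0.3
```

```bash

python3 -m inch '[{"x":0,"y":-0.5,"z":0,"yaw":0},{"x":0,"y":-0.4,"z":0,"yaw":0},{"x":0,"y":-0.15,"z":0,"yaw":0}]'
python3 go.py 524.1 240.1 83 -163.1
python3 sl.py | cut -c1-150
```

```text
time_s: 15.47
tcp_pos: [0.5246, 0.2394, 0.0825]
eef_rot: [179.4, 2.5, -162.9]
contact_force: [-0.5, 2.0, 2.7]
gripper_width: 0.0003
t 15.47 at [524.6 239.4  82.5] [ 179.4    2.5 -162.9] j6 -118 units x 0.01 y 0.03 z -0.02 yaw 0.05 F [-0.5  2.   2.7] w 0.3
top 20 dark y -196.0 128.0 137 128 134 119 67 63 66 67 61 61 59 58 57 55 57 134 108 48 62 89 64 55 51 53 53 55 56 61 63 67 71
top 30 dark y -196.0 128.0 164 169 131 118 63 63 64 62 60 60 58 57 57 57 56 133 51 56 79 52 51 49 52 48 58 59 61 65 68 75 79
top 42 dark y -196.0 128.0 170 148 115 119 68 62 64 69 69 65 62 59 57 57 60 119 51 80 49 51 48 60 82 84 74 68 64 76 76 79 82
top 52 dark y -196.0 128.0 176 156 125 123 71 68 66 69 67 69 61 57 58 56 57 104 92 50 52 55 82 72 66 63 62 77 82 73 82 83 84
scene 20 dark y -224.0 128.0 128 63 104 100 28 27 32 56 33 29 29 27 26 29 30 32 30 35 120 52 107 60 60 81 93 94 95 84 53 48 26
scene 30 dark y -204.0 128.0 118 76 106 26 25 27 26 35 29 25 27 28 26 29 29 27 29 64 116 89 119 125 126 127 127 59 58 39 43 25 22
scene 42 dark y -204.0 128.0 90 88 131 23 36 37 33 39 41 33 35 36 38 26 23 28 36 91 42 113 134 125 136 125 127 125 124 71 53 27 23
scene 52 dark y -200.0 128.0 92 98 130 72 39 44 46 48 39 42 42 34 35 29 28 34 45 75 76 119 119 120 132 134 133 127 115 89 59 26 20
```

```bash
python3 - <<'E'
import cv2
a=cv2.imread('pics/sl_scene.png')[150:260,240:400];b=cv2.imread('pics/sl_top.png')[165:275,150:310]
cv2.imwrite('pics/c2.png',cv2.hconcat([cv2.resize(x,(400,275),interpolation=cv2.INTER_CUBIC) for x in(a,b)]))
E
```

```text
(no output)
```

View pics/c2.png

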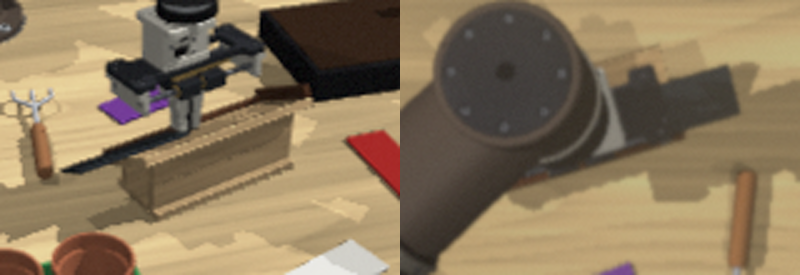

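The crop shows the slate straight on the lip and sticking out about 67 mm past the open end (crop-left (65,170) to the board end at (125,165)). Backing off, rising, turning 90° and opening.

```bash

python3 -m inch '[{"x":0,"y":0.4,"z":0,"yaw":0},{"x":0,"y":0,"z":-1,"yaw":0},{"x":0,"y":0,"z":-1,"yaw":0},{"x":0,"y":0,"z":-1,"yaw":-0.5},{"x":0,"y":-1,"z":-1,"yaw":-1}]' > /dev/null
python3 -m inch '[{"x":0,"y":-1,"z":0,"yaw":-1},{"x":0,"y":-1,"z":0,"yaw":-1},{"x":0,"y":-1,"z":0,"yaw":-1},{"x":0,"y":-1,"z":0,"yaw":-1},{"x":0,"y":0,"z":0,"yaw":-1}]' 1
python3 -m inch '[{"x":0,"y":0,"z":0,"yaw":-1},{"x":0,"y":0,"z":0,"yaw":-1},{"x":0,"y":0,"z":0,"yaw":-1},{"x":0,"y":0,"z":0,"yaw":-1},{"x":0,"y":0,"z":0,"yaw":-1}]' >/dev/null
python3 -m inch '[{"x":0,"y":0,"z":0,"yaw":-1},{"x":0,"y":0,"z":0,"yaw":-1},{"x":0,"y":0,"z":0,"yaw":-1},{"x":0,"y":0,"z":0,"yaw":-1},{"x":0,"y":0,"z":0,"yaw":-1}]' >/dev/null
python3 go.py 566.7 118.3 140 -73.1
```

```text
time_s: 16.4
tcp_pos: [0.5735, 0.1381, 0.1852]
eef_rot: [-179.3, 1.9, -135.5]
contact_force: [-0.1, 0.8, -1.4]
gripper_width: 0.0282
t 17.23 at [571.3 142.5 180.9] [-178.7    0.6  -93.3] j6 -37 units x 0.87 y 0.46 z 1.64 yaw -5.06 F [ 0.3 -0.6 -0.6] w 87.3
```

```bash

python3 -m inch '[{"x":0,"y":0,"z":0,"yaw":-1},{"x":0,"y":0,"z":0,"yaw":-1},{"x":0,"y":0,"z":0,"yaw":-1},{"x":0,"y":0,"z":0,"yaw":-1},{"x":0,"y":0,"z":0,"yaw":-0.7}]' >/dev/null
python3 -m inch '[{"x":0.85,"y":0.4,"z":0.3,"yaw":0},{"x":0,"y":0,"z":0,"yaw":0}]'
python3 go.py 566.7 118.3 63.5 -73.1
python3 wr.py w12
```

```text
time_s: 17.82
tcp_pos: [0.5653, 0.1247, 0.17]
eef_rot: [-178.9, -0.1, -73.0]
contact_force: [-1.1, 0.0, -0.8]
gripper_width: 0.0878
t 17.82 at [565.3 124.7 170. ] [-1.789e+02 -1.000e-01 -7.300e+01] j6 -15 units x 0.26 y 0.02 z 4.26 yaw 0.03 F [-1.1  0.  -0.8] w 87.8
```

View pics/w12.png

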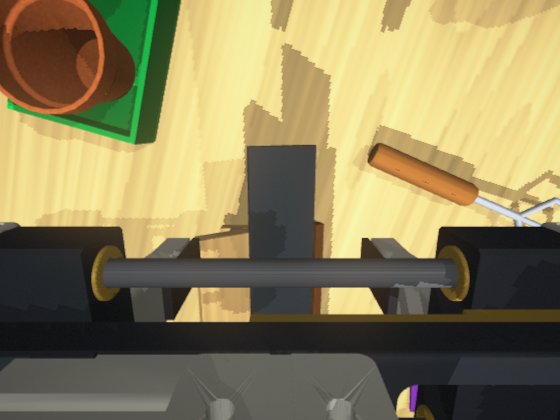

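The slate is at cols 248–316 with its free end at row 146, the board end at row 225, and the carrier corner at (150,140). Measuring edge positions.

```bash
python3 - <<'E'
from h import *
z=np.load('w12.npz');w=cloud(z['d'],z['mtx'],z['pose'])*1000;p=z['p']
a=np.radians(16.9);X=np.array([np.cos(a),np.sin(a)]);Y=np.array([-X[1],X[0]]);q=w[...,:2]-[540.6,267.1];x=q@X;y=q@Y
f=lambda v,u:(round(float(x[v,u]),1),round(float(y[v,u]),1),round(float(w[v,u,2]),1))
for v in(160,190,215): print(v,[(u,)+f(v,u) for u in(246,249,252,280,311,314,317)])
for u in(260,305): print(u,[(v,)+f(v,u) for v in(144,147,150)])
print('board end',[(v,)+f(v,235) for v in(222,226,230,234,240)])
G=(p[...,1]>1.5*p[...,0])&(w[...,2]>20)&(p[...,1]>60);print('carrier min x',np.nanmin(x[G]),'near y',np.nanmin(y[G]),np.nanmax(y[G]), np.nanmin(w[...,0][G]),'zmax',np.nanmax(w[...,2][G]))
E
```

```text
160 [(246, 20.0, -180.1, -0.2), (249, 6.4, -188.6, 88.6), (252, 4.3, -188.5, 87.7), (280, -16.1, -187.4, 75.3), (311, -41.2, -186.2, 61.8), (314, -43.8, -186.0, 59.7), (317, -52.4, -180.3, -0.8)]
190 [(246, 20.8, -148.9, -0.5), (249, 7.0, -166.1, 88.3), (252, 4.7, -166.1, 88.4), (280, -16.2, -163.8, 75.9), (311, -41.9, -161.2, 61.6), (314, -44.5, -161.1, 60.8), (317, -53.3, -149.4, 0.1)]
215 [(246, 21.4, -121.9, -0.1), (249, 7.7, -145.9, 86.0), (252, 5.1, -146.4, 87.8), (280, -16.2, -143.1, 75.2), (311, -42.6, -139.2, 60.4), (314, -45.2, -139.1, 60.0), (317, -54.2, -122.3, -0.7)]
260 [(144, 5.6, -196.0, -1.4), (147, -1.5, -197.8, 85.0), (150, -1.4, -195.5, 83.9)]
305 [(144, -39.8, -196.2, -1.4), (147, -35.9, -196.7, 63.5), (150, -36.0, -194.4, 64.0)]
board end [(222, 33.7, -113.5, -1.6), (226, 32.8, -110.8, 4.2), (230, 20.2, -131.3, 79.2), (234, 18.6, -131.3, 88.9), (240, 18.5, -126.9, 90.4)]
carrier min x 76.95234970306313 near y -315.67494556289324 -198.5732313792064 703.8656759938406 zmax 71.72279295659534
```

```bash

python3 -m inch '[{"x":0.25,"y":0,"z":1,"yaw":0},{"x":0,"y":0,"z":1,"yaw":0},{"x":0,"y":0,"z":1,"yaw":0},{"x":0,"y":0,"z":0.5,"yaw":0},{"x":0,"y":0,"z":0,"yaw":0}]'
python3 go.py 566.7 118.3 63.5 -73.1
```

```text
time_s: 18.28
tcp_pos: [0.5722, 0.1246, 0.0824]
eef_rot: [-178.6, -0.1, -72.9]
contact_force: [-0.1, 0.4, 0.1]
gripper_width: 0.0876
t 18.28 at [572.2 124.6  82.4] [-1.786e+02 -1.000e-01 -7.290e+01] j6 -15 units x 0.18 y 0.28 z 0.76 yaw 0.05 F [-0.1  0.4  0.1] w 87.6
```

```bash

python3 -m inch '[{"x":0.22,"y":0.3,"z":0.5,"yaw":0},{"x":0,"y":0.05,"z":0.3,"yaw":0},{"x":0,"y":0,"z":0,"yaw":0}]'
python3 go.py 566.7 118.3 63.5 -73.1
```

```text
time_s: 18.53
tcp_pos: [0.5665, 0.1189, 0.0621]
eef_rot: [-178.6, -0.1, -72.8]
contact_force: [1.1, 0.0, 0.6]
gripper_width: 0.0876
t 18.53 at [566.5 118.9  62.1] [-1.786e+02 -1.000e-01 -7.280e+01] j6 -15 units x 0.02 y 0.00 z -0.06 yaw 0.07 F [1.1 0.  0.6] w 87.6
```

```bash

python3 -m inch '[{"x":0,"y":0,"z":0,"yaw":0},{"x":0,"y":0,"z":0,"yaw":0},{"x":0,"y":0,"z":0,"yaw":0},{"x":0,"y":0,"z":0,"yaw":0}]' -1 12
python3 go.py 566.7 118.3 63.5 -73.1
python3 -m inch '[{"x":0,"y":0,"z":0.02,"yaw":0},{"x":0,"y":0,"z":0.02,"yaw":0}]'
python3 go.py 566.7 118.3 63.5 -73.1
python3 -m inch '[{"x":0,"y":0,"z":0.02,"yaw":0},{"x":0,"y":0,"z":0.02,"yaw":0}]'
python3 go.py 566.7 118.3 63.5 -73.1
```

```text
time_s: 18.87
tcp_pos: [0.5687, 0.121, 0.0652]
eef_rot: [-178.4, -0.1, -72.8]
contact_force: [0.0, -0.2, 0.5]
gripper_width: 0.0668
t 18.87 at [568.7 121.   65.2] [-1.784e+02 -1.000e-01 -7.280e+01] j6 -15 units x 0.08 y 0.11 z 0.07 yaw 0.08 F [ 0.  -0.2  0.5] w 66.8
time_s: 19.03
tcp_pos: [0.5686, 0.121, 0.0651]
eef_rot: [-178.3, -0.1, -72.8]
contact_force: [-3.1, -2.1, 0.5]
gripper_width: 0.0536
t 19.03 at [568.6 121.   65.1] [-1.783e+02 -1.000e-01 -7.280e+01] j6 -15 units x 0.08 y 0.10 z 0.07 yaw 0.08 F [-3.1 -2.1  0.5] w 53.6
time_s: 19.2
tcp_pos: [0.5687, 0.1209, 0.0649]
eef_rot: [-178.3, -0.1, -72.8]
contact_force: [-2.5, -0.5, 4.9]
gripper_width: 0.0537
t 19.20 at [568.7 120.9  64.9] [-1.783e+02 -1.000e-01 -7.280e+01] j6 -15 units x 0.08 y 0.10 z 0.06 yaw 0.09 F [-2.5 -0.5  4.9] w 53.7
```

Width is stable at 53.7 mm (54.5 expected for the tilted slate), so it isn't slipping. Firming the grip and lifting.

```bash

python3 -m inch '[{"x":0,"y":0,"z":0,"yaw":0},{"x":0,"y":0,"z":-0.2,"yaw":0},{"x":0,"y":0,"z":-0.2,"yaw":0}]' -1 30
python3 -m inch '[{"x":0,"y":0,"z":-0.3,"yaw":0},{"x":0,"y":0,"z":-0.3,"yaw":0},{"x":0,"y":0,"z":-0.5,"yaw":0}]'
python3 go.py 566.7 118.3 190 -73.1
python3 wr.py w13
python3 - <<'E'
from h import *
z=np.load('w13.npz');w=cloud(z['d'],z['mtx'],z['pose'])*1000
m=np.zeros(w.shape[:2],bool);m[155:222,262:302]=1
S=w[m&(w[...,2]>50)];c=S.mean(0);V=np.linalg.svd(S-c)[2][2];V*=np.sign(V[2]);print('normal',V.round(3),'az',np.degrees(np.arctan2(-V[1],-V[0])),'tilt',np.degrees(np.arccos(V[2])),len(S),c)
E
```

```text
time_s: 19.45
tcp_pos: [0.5678, 0.1207, 0.0746]
eef_rot: [-178.4, -0.1, -72.8]
contact_force: [-0.2, 0.7, -1.4]
gripper_width: 0.0524
time_s: 19.7
tcp_pos: [0.5664, 0.1202, 0.1025]
eef_rot: [-178.5, -0.2, -72.8]
contact_force: [-0.1, 0.1, -1.6]
gripper_width: 0.0524
t 19.70 at [566.4 120.2 102.5] [-178.5   -0.2  -72.8] j6 -15 units x 0.08 y 0.01 z -3.50 yaw 0.07 F [-0.1  0.1 -1.6] w 52.4
normal [-0.489 -0.17   0.855] az 19.112387840619807 tilt 31.195374360989213 2193 [576.41653612  83.16636631 111.38003043]
```

View pics/w13.png

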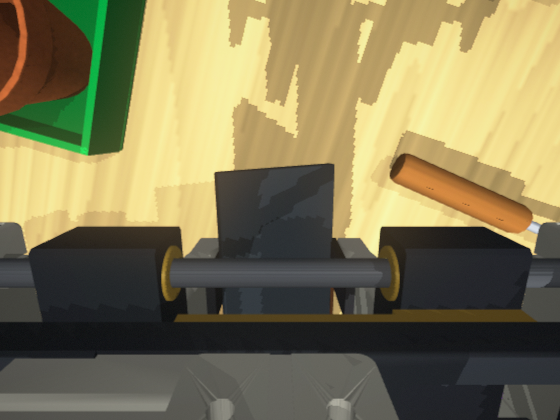

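The wrist view shows the slate gripped, its free end at (215,172)–(333,164), tilted about 31° and level lengthwise, with the carried weight reading 1.6 N. Rising and turning to the column's direction.

```bash

python3 -m inch '[{"x":0,"y":0,"z":-0.6,"yaw":0},{"x":0,"y":0,"z":-0.8,"yaw":0},{"x":0,"y":0,"z":-0.8,"yaw":0},{"x":0,"y":0,"z":-0.8,"yaw":0.5},{"x":0,"y":0,"z":-0.6,"yaw":0.8}]' >/dev/null
python3 -m inch '[{"x":0,"y":0,"z":0,"yaw":1},{"x":0,"y":0,"z":0,"yaw":1},{"x":0,"y":0,"z":0,"yaw":1},{"x":0,"y":0,"z":0,"yaw":1},{"x":0,"y":0,"z":0,"yaw":1}]' >/dev/null
python3 -m inch '[{"x":0,"y":0,"z":0,"yaw":1},{"x":0,"y":0,"z":0,"yaw":1},{"x":0,"y":0,"z":0,"yaw":1},{"x":0,"y":0,"z":0,"yaw":1},{"x":0,"y":0,"z":0,"yaw":1}]' >/dev/null
python3 -m inch '[{"x":0,"y":0,"z":0,"yaw":1},{"x":0,"y":0,"z":0,"yaw":1},{"x":0,"y":0,"z":0,"yaw":1},{"x":0,"y":0,"z":0,"yaw":1},{"x":0,"y":0,"z":0,"yaw":1}]' 
python3 go.py 568.9 -121.9 190 -169.8
```

```text
time_s: 21.42
tcp_pos: [0.5672, 0.1214, 0.2103]
eef_rot: [-179.1, 2.6, -141.1]
contact_force: [-0.4, 0.5, -2.3]
gripper_width: 0.0525
t 21.42 at [567.2 121.4 210.3] [-179.1    2.6 -141.1] j6 -83 units x 1.66 y -9.59 z 0.81 yaw 7.18 F [-0.4  0.5 -2.3] w 52.5
```

```bash

python3 -m inch '[{"x":0,"y":0,"z":0,"yaw":1},{"x":0,"y":0,"z":0,"yaw":1},{"x":0,"y":0,"z":0,"yaw":1},{"x":0,"y":0,"z":0,"yaw":1},{"x":0,"y":0,"z":0,"yaw":1}]' >/dev/null
python3 -m inch '[{"x":0,"y":-0.6,"z":0,"yaw":1},{"x":0.1,"y":-1,"z":0,"yaw":0.6},{"x":0.2,"y":-1,"z":0,"yaw":0},{"x":0.2,"y":-1,"z":0,"yaw":0},{"x":0.2,"y":-1,"z":0,"yaw":0}]' >/dev/null
python3 -m inch '[{"x":0.2,"y":-1,"z":0,"yaw":0},{"x":0.2,"y":-1,"z":0,"yaw":0},{"x":0.2,"y":-1,"z":0,"yaw":0},{"x":0.2,"y":-0.8,"z":0,"yaw":0},{"x":0,"y":0,"z":0,"yaw":0}]'
python3 go.py 568.9 -122.5 170 -169.8
```

```text
time_s: 22.67
tcp_pos: [0.574, -0.098, 0.2108]
eef_rot: [179.4, 3.2, -168.9]
contact_force: [0.1, -0.5, -1.3]
gripper_width: 0.0526
t 22.67 at [574.  -98.  210.8] [ 179.4    3.2 -168.9] j6 -88 units x 0.38 y -0.93 z 1.63 yaw 0.21 F [ 0.1 -0.5 -1.3] w 52.6
```

```bash

python3 -m inch '[{"x":0.35,"y":-0.8,"z":0.5,"yaw":0.2},{"x":0.05,"y":-0.1,"z":0.5,"yaw":0},{"x":0,"y":0,"z":0,"yaw":0}]'
python3 go.py 568.9 -122.5 150 -169.8
python3 wr.py w14
cat > slp.py <<'E'
import sys;from h import *
z=np.load(sys.argv[1]+'.npz');w=cloud(z['d'],z['mtx'],z['pose'])*1000
a=np.radians(10.2);L=np.array([np.cos(a),np.sin(a)]);S=np.array([-L[1],L[0]]);q=w[...,:2]-[599.2,-117.1];l=q@L;s=q@S
g=cv2.cvtColor(z['p'],cv2.COLOR_RGB2GRAY)
m=(w[...,2]>float(sys.argv[2]))&(np.abs(s)<45)&(l<-35)&(l>-110)&(np.arange(420)[:,None]<250)&(g<95)
n,k=cv2.connectedComponents(m.astype(np.uint8));c=np.bincount(k[m]).argmax();m=k==c
P=w[m];C=P.mean(0);V=np.linalg.svd(P-C)[2][2];V*=np.sign(V[2])
print('near end l: ',[(b,round(float(np.min(l[m&(np.abs(s-b)<3)])),1)) for b in range(-24,25,8) if (m&(np.abs(s-b)<3)).any()],'s range',[(b,np.percentile(s[m&(np.abs(l-b)<2)],[0,100]).round(1).tolist()) for b in(-75,-70,-65,-60,-55) if (m&(np.abs(l-b)<2)).any()])
print('slope along L %.1f across S %.1f deg'%(np.degrees(np.arctan(-(V[:2]@L)/V[2])),np.degrees(np.arctan(-(V[:2]@S)/V[2]))),'z at centre line near end',np.median(P[np.abs(s[m])<3,2]).round(1),'zminmax',P[:,2].min().round(1),P[:,2].max().round(1),len(P))
E
python3 slp.py w14 140; python3 edge.py w14 50,75,10.2,598,-118
```

```text
time_s: 22.92
tcp_pos: [0.5703, -0.1237, 0.186]
eef_rot: [179.3, 3.4, -169.9]
contact_force: [-0.2, 1.7, -1.3]
gripper_width: 0.0523
t 22.92 at [ 570.3 -123.7  186. ] [ 179.3    3.4 -169.9] j6 -86 units x 0.05 y 0.06 z 1.44 yaw -0.04 F [-0.2  1.7 -1.3] w 52.3
near end l:  [(-24, -80.7), (-16, -80.4), (-8, -80.2), (0, -80.1), (8, -79.8), (16, -79.7), (24, -79.4)] s range [(-75, [-29.5, 24.3]), (-70, [-29.1, 24.1]), (-65, [-29.5, 24.3]), (-60, [-29.3, 24.3]), (-55, [-29.2, 24.2])]
slope along L 3.8 across S -28.0 deg z at centre line near end 192.4 zminmax 174.3 208.7 9625
50,75,10.2,598,-118 centre [ 598.3 -117.6] width 63.0 end skew deg -0.2 z 49.4
```

Centred lengthwise to within 1 mm. Now lowering until it touches.

```bash

python3 -m inch '[{"x":0.05,"y":0.1,"z":0.6,"yaw":0},{"x":0,"y":0,"z":0.5,"yaw":0},{"x":0,"y":0,"z":0.2,"yaw":0},{"x":0,"y":0,"z":0,"yaw":0}]'
python3 go.py 569 -122 144.5 -169.8
```

```text
time_s: 23.3
tcp_pos: [0.5733, -0.119, 0.1578]
eef_rot: [179.4, 3.8, -169.8]
contact_force: [-0.6, -0.0, -1.2]
gripper_width: 0.0527
t 23.30 at [ 573.3 -119.   157.8] [ 179.4    3.8 -169.8] j6 -86 units x 0.19 y -0.09 z 0.53 yaw 0.00 F [-0.6 -0.  -1.2] w 52.7
```

```bash

python3 -m inch '[{"x":0.16,"y":-0.08,"z":0.25,"yaw":0},{"x":0.03,"y":0,"z":0.1,"yaw":0}]'
python3 go.py 570 -122 144.5 -169.8
python3 -m inch '[{"x":0.04,"y":0,"z":0.1,"yaw":0}]'
python3 go.py 570 -122 144.5 -169.8
```

```text
time_s: 23.47
tcp_pos: [0.5706, -0.1209, 0.1502]
eef_rot: [179.5, 3.9, -169.7]
contact_force: [-0.2, -0.0, -0.7]
gripper_width: 0.0524
t 23.47 at [ 570.6 -120.9  150.2] [ 179.5    3.9 -169.7] j6 -86 units x 0.03 y -0.04 z 0.23 yaw 0.03 F [-0.2 -0.  -0.7] w 52.4
time_s: 23.55
tcp_pos: [0.5701, -0.121, 0.1481]
eef_rot: [179.5, 4.0, -169.7]
contact_force: [0.6, -0.0, -1.6]
gripper_width: 0.0522
t 23.55 at [ 570.1 -121.   148.1] [ 179.5    4.  -169.7] j6 -86 units x 0.01 y -0.04 z 0.14 yaw 0.03 F [ 0.6 -0.  -1.6] w 52.2
```

```bash

python3 -m inch '[{"x":0.04,"y":-0.02,"z":0.12,"yaw":0}]' | grep -E "pos|force"
python3 -m inch '[{"x":0.04,"y":0,"z":0.1,"yaw":0}]'| grep -E "pos|force"
python3 -m inch '[{"x":0.04,"y":0,"z":0.1,"yaw":0}]'| grep -E "pos|force|width"
```

```text
tcp_pos: [0.5695, -0.1215, 0.1453]
contact_force: [0.1, -0.3, -1.8]
tcp_pos: [0.5691, -0.1216, 0.143]
contact_force: [0.3, 1.1, 5.6]
tcp_pos: [0.5696, -0.1219, 0.1421]
contact_force: [-6.1, 3.5, 23.5]
gripper_width: 0.0523
```

```bash

python3 -m inch '[{"x":0.03,"y":0,"z":-0.02,"yaw":0}]' | grep -E "pos|force"
python3 -m inch '[{"x":0.03,"y":0,"z":0,"yaw":0}]' 0.22 | grep -E "pos|force|width"
python3 -m inch '[{"x":0.03,"y":0,"z":0.02,"yaw":0}]' 0.25 | grep -E "pos|force|width"
python3 -m inch '[{"x":0.03,"y":0,"z":0.02,"yaw":0}]' 0.28 | grep -E "pos|force|width"
python3 wr.py w15; python3 slp.py w15 120
```

```text
tcp_pos: [0.5694, -0.1218, 0.1434]
contact_force: [0.3, 0.5, 0.1]
tcp_pos: [0.569, -0.122, 0.1438]
contact_force: [0.8, -0.1, -1.5]
gripper_width: 0.053
tcp_pos: [0.5684, -0.1221, 0.1434]
contact_force: [-0.3, 0.2, -0.8]
gripper_width: 0.0542
tcp_pos: [0.5678, -0.1223, 0.143]
contact_force: [0.5, 0.5, -0.1]
gripper_width: 0.0555
near end l:  [(-24, -82.5), (-16, -82.4), (-8, -82.3), (0, -82.1), (8, -82.0), (16, -82.0), (24, -81.8)] s range [(-75, [-27.3, 27.4]), (-70, [-27.0, 27.3]), (-65, [-27.2, 27.1]), (-60, [-27.3, 27.3]), (-55, [-27.0, 27.2])]
slope along L -1.2 across S -25.0 deg z at centre line near end 151.0 zminmax 131.5 165.0 9724
```

```bash

python3 -m inch '[{"x":0,"y":0,"z":0.02,"yaw":0}]' 0.31 | grep -E "pos|force|width"
python3 -m inch '[{"x":0,"y":0,"z":0.02,"yaw":0}]' 0.34 | grep -E "pos|force|width"
python3 -m inch '[{"x":0,"y":0,"z":0.02,"yaw":0}]' 0.37 | grep -E "pos|force|width"
python3 wr.py w16; python3 slp.py w16 120
python3 -m inch '[{"x":0,"y":0,"z":0.02,"yaw":0}]' 0.4 | grep -E "pos|force|width"
python3 -m inch '[{"x":0,"y":0,"z":0.02,"yaw":0}]' 0.44 | grep -E "pos|force|width"
python3 wr.py w17; python3 slp.py w17 120
```

```text
tcp_pos: [0.5675, -0.1224, 0.1422]
contact_force: [0.1, 0.6, 0.1]
gripper_width: 0.0569
tcp_pos: [0.5675, -0.1225, 0.1416]
contact_force: [-0.7, -0.8, -0.7]
gripper_width: 0.0583
tcp_pos: [0.5674, -0.1226, 0.1409]
contact_force: [-0.0, -0.6, -0.3]
gripper_width: 0.0591
near end l:  [(-24, -82.8), (-16, -82.6), (-8, -82.5), (0, -82.3), (8, -82.2), (16, -82.0), (24, -82.0)] s range [(-75, [-28.5, 29.3]), (-70, [-29.4, 29.1]), (-65, [-28.6, 29.4]), (-60, [-29.5, 29.1]), (-55, [-28.7, 29.1])]
slope along L -0.6 across S -12.3 deg z at centre line near end 144.9 zminmax 129.9 153.0 10323
tcp_pos: [0.5674, -0.1226, 0.1402]
contact_force: [0.5, 0.3, 0.1]
gripper_width: 0.0607
tcp_pos: [0.5675, -0.1226, 0.1395]
contact_force: [-0.3, -0.5, -0.5]
gripper_width: 0.0622
near end l:  [(-24, -83.2), (-16, -82.8), (-8, -82.7), (0, -82.5), (8, -82.2), (16, -82.1), (24, -82.0)] s range [(-75, [-28.9, 30.0]), (-70, [-29.2, 29.9]), (-65, [-29.5, 29.8]), (-60, [-29.3, 29.5]), (-55, [-29.7, 29.6])]
slope along L -0.0 across S -0.1 deg z at centre line near end 139.6 zminmax 127.7 148.0 10628
```

Slate is flat (slope 0.0/−0.1°), laterally centred, about 2.5–3 mm towards the robot. Releasing and rising, then checking the whole column.

```bash

python3 -m inch '[{"x":0,"y":0,"z":0,"yaw":0},{"x":0,"y":0,"z":0,"yaw":0},{"x":0,"y":0,"z":0,"yaw":0},{"x":0,"y":0,"z":0,"yaw":0}]' 1| grep -E "pos|force|width"
python3 -m inch '[{"x":0,"y":0,"z":-0.7,"yaw":0},{"x":0,"y":0,"z":-1,"yaw":0},{"x":0,"y":0,"z":-1,"yaw":0},{"x":0,"y":0,"z":-1,"yaw":0},{"x":0,"y":0,"z":-1,"yaw":0}]'
python3 wr.py w18; python3 slp.py w18 120;  python3 edge.py w18 50,75,10.2,598,-118
python3 - <<'E'
from plant import r;import cv2,numpy as np
p,d=r.capture('scene');I=r.camera_info('scene');np.savez('sc2.npz',p=p,d=d,**I)
a=p[200:300,100:300,::-1];cv2.imwrite('pics/c3.png',cv2.resize(a,(800,400),interpolation=cv2.INTER_CUBIC))
E
```

```text
tcp_pos: [0.5675, -0.1225, 0.1394]
contact_force: [-0.5, -0.1, 0.2]
gripper_width: 0.0839
time_s: 25.45
tcp_pos: [0.555, -0.1248, 0.2539]
eef_rot: [179.4, 3.6, -169.6]
contact_force: [0.6, 0.4, -0.1]
gripper_width: 0.0873
near end l:  [(-24, -82.9), (-16, -82.7), (-8, -82.7), (0, -82.0), (8, -82.0), (16, -81.9), (24, -81.8)] s range [(-75, [-28.7, 29.6]), (-70, [-28.9, 29.2]), (-65, [-29.2, 29.5]), (-60, [-29.3, 28.7]), (-55, [-29.4, 29.0])]
slope along L 0.1 across S 0.0 deg z at centre line near end 139.6 zminmax 135.7 141.9 3773
50,75,10.2,598,-118 centre [ 598.1 -116.4] width 61.9 end skew deg -0.1 z 49.4
```

View pics/c3.png

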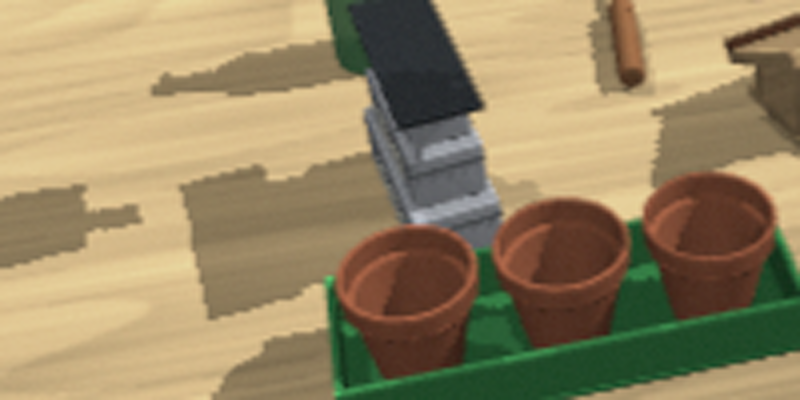

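The crop shows the complete column, square, with the dark slate flat on top at (415,60), and the carrier, mister and rake undisturbed. A numeric check of the far end faces in the scene depth, to see that the tins didn't shift.

```bash
python3 - <<'E'
from h import *
z=np.load('sc2.npz');w=cloud(z['d'],z['mtx'],z['pose'])*1000
a=np.radians(10.2);L=np.array([np.cos(a),np.sin(a)]);S=np.array([-L[1],L[0]]);q=w[...,:2]-[598.4,-117.5];l=q@L;s=q@S
for n,lo,hi,e in(('large',30,46,75),('mid',55,90,62.5),('small',102,128,50),('slate',136,145,80)):
    m=(w[...,2]>lo)&(w[...,2]<hi)&(np.abs(s)<45)&(np.abs(l)<95)
    f=m&(l>e-12)
    print(n,'far end l %.1f'%(np.median(l[f]) if n!='slate' else l[f].max()),'nominal',e,'s range',np.percentile(s[f],[2,98]).round(1),f.sum())
E
python3 go.py 560 -124 300 -169.8
```

```text
large far end l 73.6 nominal 75 s range [-13.8  30.7] 60
mid far end l 61.5 nominal 62.5 s range [-25.2  26.6] 195
small far end l 50.5 nominal 50 s range [-19.5  23.2] 59
slate far end l 79.9 nominal 80 s range [-29.3  27.8] 72
t 25.55 at [ 557.5 -125.2  257.8] [ 179.6    4.1 -169.6] j6 -86 units x -0.11 y 0.03 z -1.69 yaw 0.05 F [0.2 0.3 0.8] w 87.9
```

```bash
python3 -c "
from plant import r
print(r.close_job(), r.get_state()['time_s'])"
```

```text
the job is handed in; nothing more can be done
the job is handed in; nothing more can be done
```

I stacked the middle tin and then the smallest on the large tin. I then slid the slate about 67 mm past the open end, pinched it by its long edges and laid it on the smallest tin. I handed the job in after about 25.6 s on the robot's clock.

My last checks, from the wrist and scene depth and the final picture:

- **Slate:** it lies flat, with a slope of 0.1° or less both ways and its top at about 139.6 mm. It is centred across its width to within about 1 mm. Lengthwise the wrist camera puts it about 3 mm towards the robot from the smallest tin's centre, while the scene camera shows under 1 mm. I left that uncorrected.
- **Tins:** just after the smallest was set down, their centres were within about 2 mm of each other and square within 0.2°. In the scene check after the slate was down, their end faces were within about 1.5 mm of nominal.
- **Large tin:** its measured centre moved about 1.3 mm at most over the whole job, which is within the calibration error.
- **Forces and bystanders:** the highest force I saw was about 24 N, when the slate first touched the lid. The mister, rake and carrier were undisturbed in the last picture; I did not measure them.

The tool had drifted to about 4° off vertical by the end. That did not show in the result.

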